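Fit the wooden rail into the roll holder

ROBOT

A 7-joint arm with a two-finger parallel gripper is mounted at the origin on the work surface. World frame = base frame: x ahead of the robot, y to its left, z up, the work surface at z = 0. Lengths are in mm, angles in rad, forces in N, time in s.
With the tool pointing down it reaches from about 400 to 875 mm from the base axis. Payload 4.4 kg.
Tool frame: the origin (TCP) lies between the finger pads; the fingertips stand 19 mm ahead of it and the grasp point (between the pads) is the TCP (tcp_to_tips is the distance from the TCP to the fingertips, in mm); z points along the fingers, y is the direction in which the jaws open and shut (so a half turn about z gives the same grasp; the last joint's range is limited). The gripper opens to 85 mm and grips with 20 to 120 N. Pads are 22 mm wide; open, the fingers measure 114 mm over their backs; the gripper's body (76 mm by 85 mm) begins 54 mm behind the grasp point. The pads swing forward as they close: fully open they stand 13 mm farther back than shut.
Start: joints at [1.073, 0.628, 0.038, 1.517, -0.027, 0.996, -0.02], TCP at [272.057, -590.341, 250.313] pointing down, gripper open.
Joint ranges: [-3.06, 3.06], [-0.37, 2.12], [-1.25, 1.32], [0.18, 2.47], [-1.1, 4.24], [0.23, 1.98], [-2.94, 2.94]. Speed limits (rad/s): [2.57, 2.57, 3.14, 3.14, 3.14, 3.14, 3.14].

INTERFACE

Orientations are given as a unit quaternion [x, y, z, w].
In Python, from cell import state, camera, close_job, tcp_to_tips gives the robot as it stands.
- The arm moves only by the tool carry_out, never from a script. Its arguments are lists of equal length, an entry for each row: "translation": the shift along the world's x, y, z in cm, a list of three; "rot": the turn, a rotation vector about the world's x, y, z in rad, a list of three. A call has 1 to 5 rows; each row shifts and turns the commanded pose from where the row before left it; what a row does not reach is not made up. A row lasts 1/10 s, in which the tool goes at most 50 mm and 8.59 degrees, less where a joint would pass 70% of its speed; a pose out of reach is approached as far as the arm can. A call is refused whole if a number of a shift passes 5 or a number of a turn 0.15, either way. A call with a gripper value outside its range is refused whole. "hand" is the opening, from 0 (shut) to 1 (fully open), set as the call begins (left out, the last holds). The fingers move at their own pace and stop on an object; the grip force is fixed at half the most. Time passes only in rows, so rows that do not move let the fingers close. It gives the time, the measured TCP pose, the force and the opening at its end, in the units of the state.
- state(): the state, without advancing time (a new reading comes with each control period).
- camera(name): name is "scene" or "top" or "wrist"; returns a dict with "pixels" (400x640x3 uint8, red, green, blue), "fx", "fy", "cx", "cy" (pixels), "R" (3x3) and "t" (3): a world point X has camera coordinates R X + t. Camera axes: x right, y down, z forward; pixel columns grow to the right and rows downward; lengths in mm; the calibration is good to about 2 mm. A picture is of the moment at which its call begins. There is no depth.
- close_job(): hands the job in, once; it reports no verdict.
The state is a dict: "time_s": time; "joint_pos": joint angles; "joint_velocities": joint speeds; "joint_torque": joint torques, N m; "tool_pos": TCP position; "orientation": TCP orientation; "ft_force": force on the tool from outside, world axes, zero at the start; "moment": the same for the moment, N m; "opening": opening from 0.0 (shut) to 1.0 (fully open).
Only numpy, scipy, OpenCV 4.12 (cv2) and the standard library are available. Lean on these libraries where they do the work, as an engineer would, in place of code of your own. Each camera call takes 0.05 s, during which the arm holds its last target. There are 200 camera calls.

TASK

Take the wooden rail out of the little white shelf and lay it in both notches of the wooden rest so that you can let go and take it again by its red knob. Then slide its tip through the eyelet of the white roll holder and on into the socket behind it, until the knob sits up against the eyelet, and let go. Leave the jar, can, bottle and tin standing where they are.

Things in the scene. Friction and masses are not known exactly. Their poses are not given: they have to be found in the camera images.
- rail: Loose wooden rail, about 50 g, lying level in the shelf: round shank 12 mm in diameter, 190 mm long, the last 12 mm tapering to 6 mm; red round knob (26 mm in diameter, 34 mm long) at the other end. Origin on the axis at the knob's inner face; x runs along the shank to the tip: knob x = -34 to 0, shank 0 to 190. Centre of mass near x = 50 mm.
- rail_tip (a point): Centre of the rail's narrow tip, 190 mm from the rail's origin along its x. At the start the tip end stands 82 to 98 mm out past the shelf roof's edge; the knob is under the roof.
- rail_knob (a point): Centre of the red knob, on the axis, 17 mm behind the rail's origin.
- shelf: Fixed little white shelf; origin under it at table height, x points out of its open end, the way the rail comes out. Floor and white roof span x = -110 to 40 mm, y = -75 to 75. Roof 105 to 111 mm high; on it, fixed, a jar and a tin up to 166 mm high at x = -100 to -50. Posts 8 mm thick at x = -105 and 35, y = +-70.
- shelf_rail (a point): Point 45 mm above the shelf's origin, on the stored rail's axis. The rail lies in two open V notches (shelf x = -41 to -29 and 19 to 31) whose tops are 48 mm high. The knob cannot be pulled through the notches: raise the rail 25 to 40 mm, then draw it out; the roof allows at most 46 mm of lift.
- rest: Fixed wooden rest, origin under it at table height; dark base 120 mm (x) by 70 mm (y), 10 mm thick, with two V notches 12 mm long centred at x = -40 and 40 mm, their tops 45 mm high and 31 mm apart. With the rail's origin at x of about -65 mm the knob hangs free beyond one end and the tip beyond the other; either way round will do.
- rest_axis (a point): Middle of the rest, 38 mm up: where the axis of a shank lying in the notches passes, along the rest's x.
- holder: Fixed roll holder, origin under it at table height, x is the direction in which the rail is pushed in. Light-wood base x = -90 to 120 mm, y = -45 to 45, 14 mm high; two white uprights 50 mm wide and 124 mm high, the first (x = -82 to -68) with the eyelet, the second (x = 78 to 118) with the socket.
- holder_eye (a point): Centre of the eyelet (through hole 15 mm in diameter, 95 mm up) on its outer face at holder x = -82 mm, where the rail enters and the knob ends up.
- holder_socket (a point): Centre of the socket's mouth (blind hole 15 mm in diameter, 34 mm deep, 95 mm up), 160 mm beyond holder_eye along the holder's x. With the knob against the eyelet the tip is 30 mm into the socket, 4 mm short of its bottom.
- red_jar: Bystander: red jar with white lid, 62 mm in diameter, 110 mm high; origin under its centre.
- spray_can: Bystander: blue can, 52 mm in diameter, 150 mm high; origin under its centre.
- green_bottle: Bystander: green bottle, 50 mm in diameter, 140 mm high; origin under its centre.
- yellow_tin: Bystander: yellow tin, 56 mm in diameter, 90 mm high; origin under its centre.

How it is judged (in metres and radians):
On the way, in this order (a step that is already met when the one before it is completed fails the run):
1. the rail lies in the rest's notches, released (contact force between the fingers and rail below 0.1 N and contact force between rail and rest above 0.1 N and angle between the x axis of rail and the x axis of rest, either way round below 0.12 rad and y of rail in the frame of rest between -0.012 and 0.012 m and linear speed of rail below 0.03 m/s), for 0.2 s.
2. the rail's tip is through the eyelet (x of rail_tip in the frame of holder between -0.055 and 0.07 m and y of rail_tip in the frame of holder between -0.012 and 0.012 m and z of rail_tip in the frame of holder between 0.081 and 0.107 m), for 0.1 s.
At the end, for the whole second after the job is handed in: The rail runs through the eyelet into the socket, the knob's inner face within about 6 mm of the eyelet and the tip at least 24 mm into the socket, released and at rest; the jar, can, bottle and tin stand upright within 30 mm of where they were (distance between rail and holder_eye below 0.006 m and x of rail_tip in the frame of holder above 0.102 m and y of rail_tip in the frame of holder between -0.004 and 0.004 m and angle between the x axis of rail and the x axis of holder, either way round below 0.05 rad and linear speed of rail below 0.02 m/s and contact force between the fingers and rail below 0.1 N and z of rail_tip in the frame of holder between 0.089 and 0.101 m and angle between each of red_jar, spray_can, green_bottle, yellow_tin's own z axis and vertical below 0.2 rad and distance of each of red_jar, spray_can, green_bottle, yellow_tin from where it was at the start of the episode below 0.03 m); the robot touches nothing.
It fails at once if the red jar with a white lid is knocked over or pushed away (angle between red_jar's own z axis and vertical above 0.35 rad or distance of red_jar from where it was at the start of the episode above 0.03 m).
It fails at once if the blue spray can is knocked over or pushed away (angle between spray_can's own z axis and vertical above 0.35 rad or distance of spray_can from where it was at the start of the episode above 0.03 m).
It fails at once if the green glass bottle is knocked over or pushed away (angle between green_bottle's own z axis and vertical above 0.35 rad or distance of green_bottle from where it was at the start of the episode above 0.03 m).
It fails at once if the yellow tin is knocked over or pushed away (angle between yellow_tin's own z axis and vertical above 0.35 rad or distance of yellow_tin from where it was at the start of the episode above 0.03 m).
It also fails if it takes over 66 s, if anything falls off the work surface, if the arm or the gripper's body presses on something with over 40 N, if the wrist force passes 120 N, or if a joint passes its speed limit or range.

## Working session

There is one attempt and no reset: what is moved stays moved. The work goes in short steps, Python scripts to look and compute and a tool call to move; the robot and the scene stay as the last step left them, time stands still between calls to the robot, and variables do not carry over. Pictures are saved under pics/ and viewed, about 8 in all and at most 12, crops included, and the job is handed in when it is done.

Besides the shell and the picture viewer there is one more tool, called after "Request:" as name(argument=value, ...), one argument or row to a line, values as JSON. carry_out: Moves the arm, as the interface text tells. Its arguments: {"type":"object","properties":{"translation":{"type":"array"},"rot":{"type":"array"},"hand":{"type":"number"}},"required":["translation","rot"]}

```bash
mkdir -p pics; ls; python3 - <<'E'
from cell import state,camera
import cv2
s=state();print({k:s[k] for k in('time_s','tool_pos','orientation','opening','ft_force')})
for n in("scene","top"):
    c=camera(n);cv2.imwrite(f"pics/{n}0.png",c["pixels"][:,:,::-1]);print(n,c["fx"],c["cx"],c["cy"],c["R"],c["t"])
E
```

```text
pics
{'time_s': 0.0, 'tool_pos': array([ 271.81512628, -589.79334612,  249.39014523]), 'orientation': array([ 9.76790096e-01,  2.14196702e-01, -1.94617757e-04, -9.18298302e-04]), 'opening': 0.9980133375096295, 'ft_force': array([0.35006172, 0.17206739, 0.03960498])}
scene 461.54078098180435 325.80599197365046 204.59491283946855 [[-0.26609525  0.96394211 -0.00298805]
 [ 0.80186999  0.21963294 -0.55566707]
 [-0.53497461 -0.15025639 -0.83139953]] [ 161.14797134 -425.64667382 1718.18993063]
top 500.8227060424798 323.26300306781417 195.9962944874135 [[ 3.39549729e-02 -9.99395562e-01  7.45454243e-03]
 [-9.77879464e-01 -3.47624589e-02 -2.06260333e-01]
 [ 2.06394800e-01 -2.86079924e-04 -9.78468755e-01]] [ -17.2981057   639.51391228 1141.76798679]
```

View pics/scene0.png

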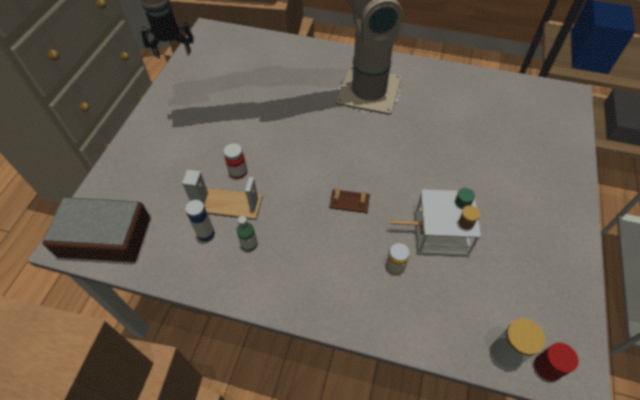

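View pics/top0.png

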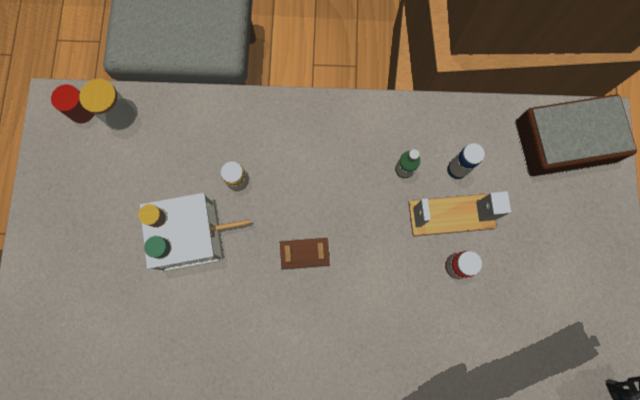

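```bash
python3 - <<'E'
import cv2,numpy as np
im=cv2.imread("pics/top0.png")
a=cv2.resize(im[180:285,130:340],None,fx=3.8,fy=3.8,interpolation=cv2.INTER_CUBIC)[:, :800]
cv2.imwrite("pics/cropA.png",a)
b=cv2.resize(im[140:290,390:520],None,fx=4,fy=4,interpolation=cv2.INTER_CUBIC)
cv2.imwrite("pics/cropB.png",b)
E
```

```text
(no output)
```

View pics/cropA.png

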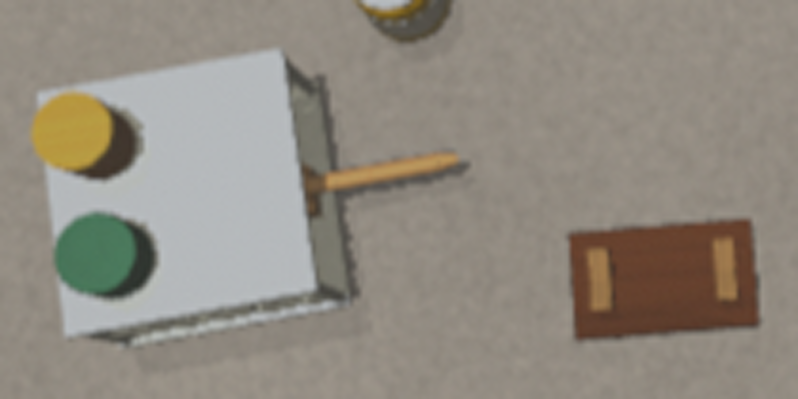

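View pics/cropB.png

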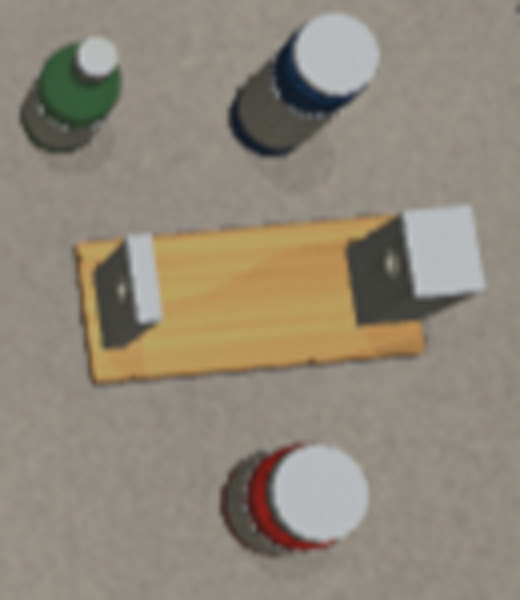

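```bash
cat > h.py <<'E'
import numpy as np
from scipy.optimize import least_squares
def back(c,uv,z):
    d=np.array([(uv[0]-c["cx"])/c["fx"],(uv[1]-c["cy"])/c["fy"],1]); R=np.array(c["R"]);t=np.array(c["t"])
    o=-R.T@t; d=R.T@d; return o+d*(z-o[2])/d[2]
def proj(c,X):
    p=np.array(c["R"])@X+np.array(c["t"]); return np.array([c["fx"]*p[0]/p[2]+c["cx"],c["fy"]*p[1]/p[2]+c["cy"]])
def fit(c,loc,uv,x0):
    def W(p): 
        C,S=np.cos(p[2]),np.sin(p[2])
        return [np.array([p[0]+C*l[0]-S*l[1],p[1]+S*l[0]+C*l[1],l[2]]) for l in loc]
    f=lambda p:np.concatenate([proj(c,X)-u for X,u in zip(W(p),uv)])
    r=least_squares(f,x0,x_scale=[10,10,.1]); return r.x,np.round(r.fun,1)
def up(uv,s,off): return (np.array(uv)+.5)/s-.5+np.array(off)
E
python3 - <<'E'
from h import *
from cell import camera
c=camera("top")
A=lambda *u:[up(x,3.8,(130,180)) for x in u]; B=lambda *u:[up(x,4,(390,140)) for x in u]
# shelf x -> -y world ; yaw -pi/2
def run(n,loc,uv):
    b=back(c,np.mean(uv,0),50); p,f=fit(c,loc,uv,[b[0],b[1],-1.5]); print(n,np.round(p,3),f); return p
# left in image=+y world, up=+x world. shelf +y(local)=world +x = up
sh=run("shelf",[(-110,75,111),(40,75,111),(40,-75,111),(-110,-75,111)],A((38,93),(281,50),(317,290),(65,337)))
run("rest",[(-60,35,10),(60,35,10),(60,-35,10),(-60,-35,10),(-40,0,40),(40,0,40)],A((570,233),(750,220),(758,324),(576,338),(599,280),(725,269)))
h=run("holder",[(-90,45,14),(120,-45,14),(-90,-45,14),(-82,25,124),(-68,25,124),(-68,-25,124),(-82,-25,124),(78,25,124),(118,25,124),(118,-25,124),(78,-25,124),(-82,0,95),(78,0,95)],
 B((76,243),(425,352),(96,383),(127,236),(151,234),(161,318),(137,323),(404,212),(470,206),(485,290),(415,297),(123,290),(392,263)))
t,=A((460,160));m,=A((328,182));print("tip",back(c,t,45),"edge",back(c,m,45))
for n,u,z in[("jar",B((321,495))[0],110),("can",B((337,55))[0],150),("bottle",B((98,57))[0],140),("tin",(232,170),90)]:print(n,back(c,u,z).round(0))
E
```

```text
shelf [547.065 304.867  -1.351] [-0.3 -0.   0.3 -0.4 -0.1  0.2  0.   0.2]
rest [506.416  46.949  -1.46 ] [-0.5 -0.3  0.4 -0.5  0.5  0.4 -0.4  0.5  0.  -0.3  0.   0.1]
holder [ 614.761 -304.838   -1.444] [-0.2 -0.3  0.6  0.1 -0.6  0.1 -0.1  0.1 -0.   0.1  0.4  0.5  0.3 -0.2
 -0.6 -0.1  0.  -0.1 -0.1  0.1  0.2 -0.  -0.1 -0.5  0.   0.1]
tip [574.20678798 178.89316105  45.        ] edge [557.10555646 261.95631186  45.        ]
jar [ 486. -332.  110.]
can [ 734. -336.  150.]
bottle [ 731. -201.  140.]
tin [690. 225.  90.]
```

Request:
carry_out(
  translation=[
    [1.64,4.46,0],
    [1.64,4.46,0],
    [1.64,4.46,0],
    [1.64,4.46,0],
    [1.64,4.46,0],
  ],
  rot=[
    [0,0,0.075],
    [0,0,0.075],
    [0,0,0.075],
    [0,0,0.075],
    [0,0,0.075],
  ],
  hand=1,
)

```text
time_s: 0.65
tool_pos: [354.3, -365.4, 250.2]
orientation: [0.919, 0.394, 0.0, -0.0]
ft_force: [0.7, 0.4, 0.8]
opening: 1.0
```

Request:
carry_out(
  translation=[
    [1.64,4.46,0],
    [1.64,4.46,0],
    [1.64,4.46,0],
    [1.64,4.46,0],
    [1.64,4.46,0],
  ],
  rot=[
    [0,0,0.075],
    [0,0,0.075],
    [0,0,0.075],
    [0,0,0.075],
    [0,0,0.075],
  ],
)

```text
time_s: 1.15
tool_pos: [436.3, -142.6, 250.4]
orientation: [0.83, 0.558, 0.0, 0.0]
ft_force: [0.8, -0.5, 0.2]
opening: 1.002
```

Request:
carry_out(
  translation=[
    [1.64,4.46,0],
    [1.64,4.46,0],
    [1.64,4.46,0],
    [1.64,4.46,0],
    [1.64,4.46,0],
  ],
  rot=[
    [0,0,0.075],
    [0,0,0.075],
    [0,0,0.075],
    [0,0,0.075],
    [0,0,0.075],
  ],
)

```text
time_s: 1.65
tool_pos: [518.3, 80.4, 250.3]
orientation: [0.711, 0.703, -0.0, 0.0]
ft_force: [0.2, -0.4, -0.5]
opening: 1.0
```

Request:
carry_out(
  translation=[
    [1.64,4.46,0],
    [1.64,4.46,0],
    [1.64,4.46,0],
    [0,0,0],
    [0,0,0],
  ],
  rot=[
    [0,0,0.075],
    [0,0,0.075],
    [0,0,0.075],
    [0,0,0],
    [0,0,0],
  ],
)

```text
time_s: 2.15
tool_pos: [566.8, 213.6, 249.6]
orientation: [0.628, 0.778, -0.0, -0.0]
ft_force: [0.4, -0.8, -0.7]
opening: 0.998
```

```bash
python3 - <<'E'
from h import *
from cell import camera
import cv2
c=camera("wrist");cv2.imwrite("pics/w1.png",c["pixels"][:,:,::-1])
for l in (129,110,95,80): 
  X=np.array([547.1+.218*l,304.9-.976*l,45]);print(l,proj(c,X).round(1))
E
```

```text
129 [318.  207.8]
110 [317.9 190.6]
95 [317.8 176.6]
80 [317.7 162.4]
```

View pics/w1.png

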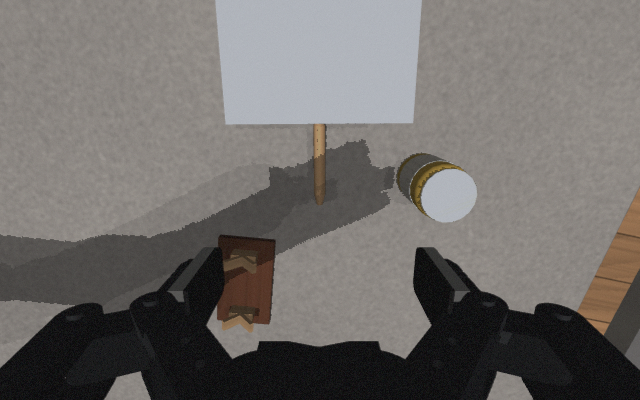

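```bash
python3 - <<'E'
from h import *
from cell import camera,state
c=camera("wrist");R=np.array(c["R"]);print(-R.T@c["t"],R.round(2),state()["joint_pos"].round(2))
E
```

```text
[554.45215824 279.02567812 371.50198539] [[ 0.98  0.21 -0.  ]
 [ 0.2  -0.94  0.27]
 [ 0.05 -0.27 -0.96]] [-0.16  0.59 -0.39  1.64  0.26  0.97 -0.43]
```

Request:
carry_out(
  translation=[
    [0.15,-0.1,-4],
    [0,0,-4],
    [0,0,-4],
    [0,0,-4],
    [0,0,-2],
  ],
  rot=[
    [0,0,0],
    [0,0,0],
    [0,0,0],
    [0,0,0],
    [0,0,0],
  ],
)

```text
time_s: 2.75
tool_pos: [567.0, 208.0, 67.2]
orientation: [0.63, 0.777, -0.003, -0.001]
ft_force: [-0.4, 0.2, 0.1]
opening: 0.999
```

Request:
carry_out(
  translation=[
    [0,0,-1.5],
    [0,0,-1],
    [0,0,0],
  ],
  rot=[
    [0,0,0],
    [0,0,0],
    [0,0,0],
  ],
)

```text
time_s: 3.05
tool_pos: [568.5, 210.5, 44.8]
orientation: [0.629, 0.777, -0.001, -0.0]
ft_force: [-0.1, -0.4, 0.0]
opening: 1.003
```

Request:
carry_out(
  translation=[
    [0,0,0],
    [0,0,0],
    [0,0,0],
    [0,0,0],
    [0,0,0],
  ],
  rot=[
    [0,0,0],
    [0,0,0],
    [0,0,0],
    [0,0,0],
    [0,0,0],
  ],
  hand=0,
)

```text
time_s: 3.55
tool_pos: [568.9, 211.5, 45.7]
orientation: [0.629, 0.778, 0.0, 0.0]
ft_force: [-0.9, -0.5, -0.7]
opening: 0.145
```

Request:
carry_out(
  translation=[
    [0,0,0],
    [0,0,0],
    [0,0,0],
    [0,0,0],
    [0,0,0],
  ],
  rot=[
    [0,0,0],
    [0,0,0],
    [0,0,0],
    [0,0,0],
    [0,0,0],
  ],
)

```text
time_s: 4.05
tool_pos: [568.5, 211.4, 45.3]
orientation: [0.629, 0.778, -0.0, -0.0]
ft_force: [-1.8, 0.2, 0.7]
opening: 0.117
```

Request:
carry_out(
  translation=[
    [0,0,0.8],
    [0,0,0.8],
    [0,0,0.8],
    [0,0,0.8],
    [0,0,0],
  ],
  rot=[
    [0,0,0],
    [0,0,0],
    [0,0,0],
    [0,0,0],
    [0,0,0],
  ],
)

```text
time_s: 4.55
tool_pos: [569.8, 211.9, 79.0]
orientation: [0.629, 0.778, 0.001, 0.001]
ft_force: [-0.3, -0.1, -0.8]
opening: 0.118
```

```bash
python3 - <<'E'
from cell import camera
import cv2
im=camera("scene")["pixels"][:,:,::-1];cv2.imwrite("pics/s2.png",cv2.resize(im[160:280,370:500],None,fx=5,fy=5,interpolation=cv2.INTER_CUBIC))
E
```

```text
(no output)
```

View pics/s2.png

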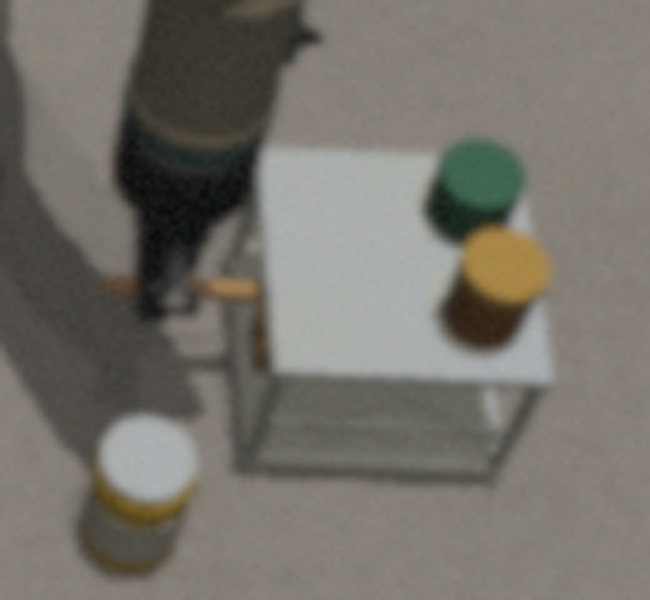

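```bash
python3 - <<'E'
from h import *
from cell import camera
c=camera("scene");d=np.array([.21,-.978,0]);T=np.array([569,211.5,77])
for s in(-.15,-.08,0,.08):
  e=np.array([.21*np.cos(s),-.978*np.cos(s),np.sin(s)*-1])
  print(s,[((proj(c,T+l*e)-[370,160])*5).round(0).tolist() for l in(34,-40)])
E
```

```text
-0.15 [[95.0, 275.0], [221.0, 292.0]]
-0.08 [[94.0, 278.0], [222.0, 289.0]]
0 [[93.0, 280.0], [223.0, 286.0]]
0.08 [[93.0, 283.0], [224.0, 283.0]]
```

Request:
carry_out(
  translation=[
    [0.64,-2.93,0],
    [0.64,-2.93,0],
    [0.64,-2.93,0],
    [0.64,-2.93,0],
    [0.64,-2.93,0],
  ],
  rot=[
    [0,0,0],
    [0,0,0],
    [0,0,0],
    [0,0,0],
    [0,0,0],
  ],
)

```text
time_s: 5.15
tool_pos: [600.6, 63.7, 76.8]
orientation: [0.629, 0.778, -0.0, -0.0]
ft_force: [0.6, -0.6, 0.0]
opening: 0.119
```

Request:
carry_out(
  translation=[
    [0.21,-0.98,0],
    [0,-2,1],
    [-2,-2,1],
    [-2,-2,1],
    [-2,-2,0],
  ],
  rot=[
    [0,0,0],
    [0,0,-0.02],
    [0,0,-0.02],
    [0,0,-0.02],
    [0,0,-0.02],
  ],
)

```text
time_s: 5.65
tool_pos: [542.8, -24.2, 108.2]
orientation: [0.659, 0.752, 0.001, 0.0]
ft_force: [0.1, 0.2, -0.9]
opening: 0.115
```

Request:
carry_out(
  translation=[
    [-1.3,-1,0],
    [-1.3,-1,0],
    [0,0,0],
    [0,0,0],
  ],
  rot=[
    [0,0,-0.02],
    [0,0,0],
    [0,0,0],
    [0,0,0],
  ],
)

```text
time_s: 6.05
tool_pos: [517.5, -43.7, 107.4]
orientation: [0.667, 0.745, 0.001, 0.0]
ft_force: [0.8, 0.3, -0.1]
opening: 0.12
```

```bash
python3 - <<'E'
from h import *
from cell import camera,state
import cv2
print(state()["tool_pos"],state()["ft_force"])
a=camera("scene")["pixels"][:,:,::-1];b=camera("top")["pixels"][:,:,::-1]
w=camera("wrist")["pixels"][:,:,::-1]
r=lambda i,f:cv2.resize(i,None,fx=f,fy=f,interpolation=cv2.INTER_CUBIC)
A=r(a[150:270,290:420],3);B=r(b[180:300,250:380],3)
cv2.imwrite("pics/s3.png",np.vstack([np.hstack([A,B]),cv2.resize(w,(384,240)).__class__ and np.hstack([cv2.resize(w,(384,240)),np.zeros((240,A.shape[1]*2-384,3),np.uint8)])]))
E
```

```text
[517.53142063 -43.7473712  107.40394238] [ 0.80296115  0.27757002 -0.12788753]
```

View pics/s3.png

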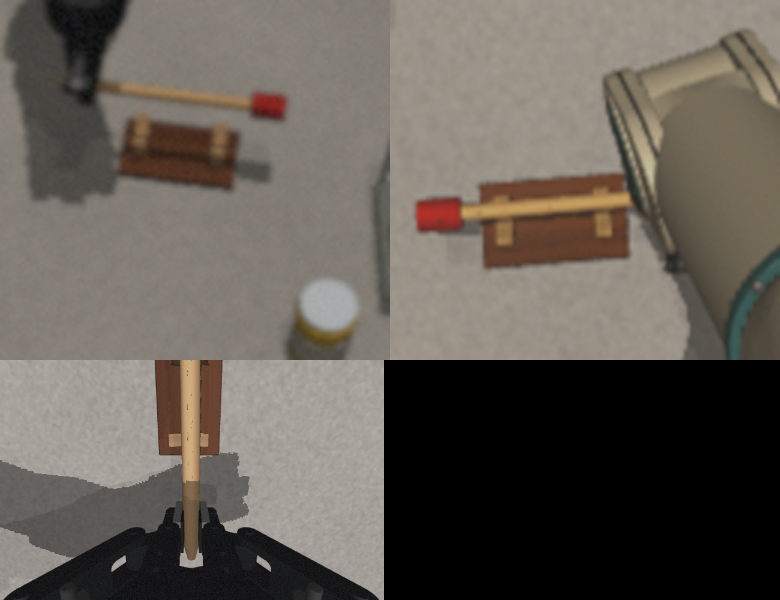

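```bash
python3 - <<'E'
from h import *
from cell import camera
s=camera("scene");t=camera("top")
f=lambda X:np.r_[proj(s,X)-[379,184.7],proj(t,X)-[266.3,251.2]]
r=least_squares(f,[500,150,100]);print(r.x,r.fun)
T=np.array([517.5,-43.7,107.4]);v=r.x-T;print(np.linalg.norm(v),np.arctan2(-v[1],-v[0]),np.arcsin(v[2]/np.linalg.norm(v)))
E
```

```text
[498.08921702 130.40053164 108.4236386 ] [-0.23555095 -0.00141243 -0.18194071  0.02635834]
175.1822520956752 -1.459763067458643 0.0058433112814666194
```

Request:
carry_out(
  translation=[
    [-0.05,-0.15,-2],
    [0,0,-2],
    [0,0,-1.5],
    [0,0,-0.8],
    [0,0,0],
  ],
  rot=[
    [0,0,0],
    [0,0,0],
    [0,0,0],
    [0,0,0],
    [0,0,0],
  ],
)

```text
time_s: 6.8
tool_pos: [515.9, -45.9, 43.4]
orientation: [0.667, 0.745, -0.001, -0.001]
ft_force: [0.0, -0.4, 0.7]
opening: 0.116
```

Request:
carry_out(
  translation=[
    [0,0,-0.3],
    [0,0,-0.2],
    [0,0,0],
    [0,0,0],
  ],
  rot=[
    [0,0,0],
    [0,0,0],
    [0,0,0],
    [0,0,0],
  ],
)

```text
time_s: 7.2
tool_pos: [516.6, -46.4, 39.7]
orientation: [0.667, 0.745, 0.0, 0.0]
ft_force: [0.3, -0.4, -0.2]
opening: 0.118
```

Request:
carry_out(
  translation=[
    [0,0,-0.15],
    [0,0,0],
    [0,0,0],
  ],
  rot=[
    [0,0,0],
    [0,0,0],
    [0,0,0],
  ],
)

```text
time_s: 7.5
tool_pos: [516.4, -46.5, 38.0]
orientation: [0.667, 0.745, -0.0, 0.0]
ft_force: [-0.4, 0.7, 2.8]
opening: 0.116
```

Request:
carry_out(
  translation=[
    [0,0,0],
    [0,0,0],
    [0,0,0],
    [0,0,0],
    [0,0,0],
  ],
  rot=[
    [0,0,0],
    [0,0,0],
    [0,0,0],
    [0,0,0],
    [0,0,0],
  ],
  hand=1,
)

```text
time_s: 8.0
tool_pos: [516.4, -46.3, 37.8]
orientation: [0.667, 0.745, 0.0, -0.0]
ft_force: [-0.5, 0.3, 0.5]
opening: 0.949
```

Request:
carry_out(
  translation=[
    [0,0,2],
    [0,0,4],
    [0,0,4],
    [0,0,4],
    [0,0,0],
  ],
  rot=[
    [0,0,0],
    [0,0,0],
    [0,0,0],
    [0,0,0],
    [0,0,0],
  ],
)

```text
time_s: 8.5
tool_pos: [519.7, -46.2, 182.6]
orientation: [0.667, 0.745, 0.003, 0.004]
ft_force: [0.8, -0.7, -0.1]
opening: 1.001
```

Request:
carry_out(
  translation=[
    [-0.4,4,0],
    [-0.4,4,0],
    [-0.5,4,0],
    [-0.5,4,0],
    [-0.2,1.7,0],
  ],
  rot=[
    [0,0,0],
    [0,0,0],
    [0,0,0],
    [0,0,0],
    [0,0,0],
  ],
)

```text
time_s: 9.0
tool_pos: [495.1, 135.3, 177.4]
orientation: [0.665, 0.747, 0.001, -0.001]
ft_force: [0.9, 0.2, 0.4]
opening: 1.001
```

Request:
carry_out(
  translation=[
    [0,0,0],
    [0,0,0],
  ],
  rot=[
    [0,0,0],
    [0,0,0],
  ],
)

```text
time_s: 9.2
tool_pos: [496.0, 130.0, 177.2]
orientation: [0.667, 0.745, -0.001, -0.0]
ft_force: [0.8, -0.7, -0.1]
opening: 1.004
```

```bash
python3 - <<'E'
from h import *
from cell import camera,state
import cv2
print(state()["tool_pos"],state()["ft_force"])
cs={n:camera(n) for n in("scene","wrist")}
a,w=[cs[n]["pixels"][:,:,::-1] for n in cs]
r=lambda i,f:cv2.resize(i,None,fx=f,fy=f,interpolation=cv2.INTER_CUBIC)
A=r(a[150:270,290:420],3);W=cv2.resize(w,(400,250))
cv2.imwrite("pics/s4.png",np.hstack([A,np.vstack([W,np.zeros((110,400,3),np.uint8)])]))
d=np.array([.1106,-.9939,0]);K=np.array([497,127.5,38])
print("wrist knob c,inner,tip",[proj(cs["wrist"],K+l*d)*.625 for l in(0,17,-17)])
print("scene",[((proj(cs["scene"],K+l*d)-[290,150])*3).round() for l in(0,17,207)])
E
```

```text
[495.9999741  129.95177667 177.18267805] [ 0.77751139 -0.74058347 -0.11393665]
wrist knob c,inner,tip [array([198.35167202, 120.62040447]), array([198.38620854, 132.56115241]), array([198.31593842, 108.26577445])]
scene [array([257., 144.]), array([241., 142.]), array([ 56., 118.])]
```

View pics/s4.png

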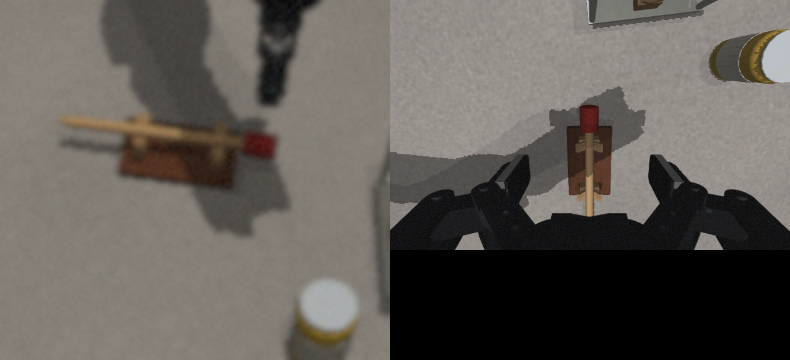

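Request:
carry_out(
  translation=[
    [0.07,0,-4],
    [0,0,-4],
    [0,0,-3],
    [0,0,-2],
    [0,0,-0.9],
  ],
  rot=[
    [0,0,0],
    [0,0,0],
    [0,0,0],
    [0,0,0],
    [0,0,0],
  ],
)

```text
time_s: 9.8
tool_pos: [496.2, 128.5, 36.8]
orientation: [0.668, 0.744, -0.002, -0.001]
ft_force: [-0.6, 0.3, 0.5]
opening: 0.997
```

Request:
carry_out(
  translation=[
    [0,0,0],
    [0,0,0],
    [0,0,0],
  ],
  rot=[
    [0,0,0],
    [0,0,0],
    [0,0,0],
  ],
)

```text
time_s: 10.1
tool_pos: [498.0, 130.6, 40.0]
orientation: [0.667, 0.745, 0.001, 0.001]
ft_force: [-0.4, -0.1, 0.5]
opening: 1.0
```

Request:
carry_out(
  translation=[
    [0,0,0],
    [0,0,0],
    [0,0,0],
    [0,0,0],
    [0,0,0],
  ],
  rot=[
    [0,0,0],
    [0,0,0],
    [0,0,0],
    [0,0,0],
    [0,0,0],
  ],
  hand=0,
)

```text
time_s: 10.6
tool_pos: [496.6, 130.6, 38.9]
orientation: [0.667, 0.745, -0.0, -0.0]
ft_force: [-0.1, -0.6, 1.3]
opening: 0.284
```

Request:
carry_out(
  translation=[
    [0,0,0],
    [0,0,0],
    [0,0,0],
    [0,0,0],
  ],
  rot=[
    [0,0,0],
    [0,0,0],
    [0,0,0],
    [0,0,0],
  ],
)

```text
time_s: 11.0
tool_pos: [496.7, 130.6, 38.8]
orientation: [0.667, 0.745, -0.0, -0.0]
ft_force: [-1.9, 0.0, 3.2]
opening: 0.287
```

Request:
carry_out(
  translation=[
    [0,0,1.5],
    [0,0,2.2],
    [1,-1,2],
    [2,-2.8,0],
    [2,-2.8,0],
  ],
  rot=[
    [0,0,0],
    [0,0,0],
    [0,0,0],
    [0,0,0.008],
    [0,0,0.008],
  ],
)

```text
time_s: 11.5
tool_pos: [548.6, 64.7, 96.7]
orientation: [0.66, 0.751, 0.001, 0.001]
ft_force: [0.1, -0.1, -0.3]
opening: 0.281
```

Request:
carry_out(
  translation=[
    [1.6,-2.5,0],
    [1,-1.5,0],
    [0,0,0],
    [0,0,0],
    [0,0,0],
  ],
  rot=[
    [0,0,0],
    [0,0,0],
    [0,0,0],
    [0,0,0],
    [0,0,0],
  ],
)

```text
time_s: 12.0
tool_pos: [572.4, 26.3, 95.7]
orientation: [0.66, 0.751, 0.0, -0.001]
ft_force: [-0.2, 0.3, -0.8]
opening: 0.287
```

```bash
python3 - <<'E'
from h import *
from cell import camera,state
import cv2
s=state();print(s["tool_pos"],s["ft_force"],s["orientation"])
cs={n:camera(n) for n in("scene","top")}
a,b=[cs[n]["pixels"][:,:,::-1] for n in cs]
r=lambda i,f:cv2.resize(i,None,fx=f,fy=f,interpolation=cv2.INTER_CUBIC)
A=r(a[160:230,180:380],4);B=r(b[190:250,320:520],4)
cv2.imwrite("pics/s5.png",np.vstack([A,B]))
E
```

```text
[572.42679135  26.27804485  95.74186663] [-0.24822307  0.28821213 -0.82963798] [ 6.60075714e-01  7.51198850e-01  2.41623416e-04 -5.30149824e-04]
```

View pics/s5.png

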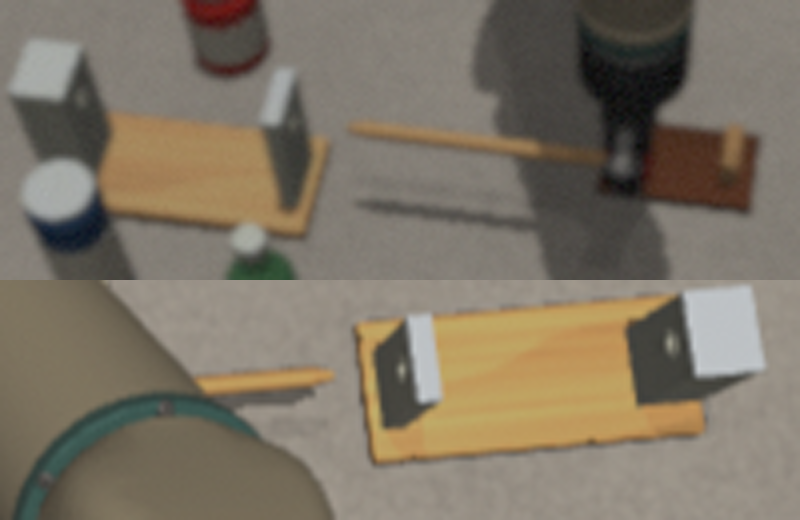

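```bash
cat > tri.py <<'E'
from h import *
from cell import camera
def tri(s,t,a,b):
    f=lambda X:np.r_[proj(s,X)-a,proj(t,X)-b]
    r=least_squares(f,[600,-200,95]); return r.x,r.fun
E
python3 - <<'E'
from tri import *
s=camera("scene");t=camera("top")
P={}
for n,a,b in[("tip",(350,128),(331,96)),("eye",(293,124),(403,91)),("sock",(83,98),(672,65))]:
    P[n],f=tri(s,t,up(a,4,(180,160)),up(b,4,(320,190)));print(n,P[n].round(1),f.round(2))
T=np.array([572.4,26.3,95.7]);v=P["tip"]-T;print("rail",np.linalg.norm(v),np.arctan2(v[1],v[0]),v[2]/np.linalg.norm(v))
h=P["sock"]-P["eye"];print("holder",np.linalg.norm(h),np.arctan2(h[1],h[0]))
d=h/np.linalg.norm(h);w=P["eye"]-P["tip"];print("along",w@d,"resid",(w-(w@d)*d).round(1))
E
```

```text
tip [ 598.1 -180.9   94.1] [-0.46 -0.07 -0.37  0.08]
eye [ 603.3 -223.8   90.3] [-0.48 -0.08 -0.38  0.09]
sock [ 623.8 -381.5   93.1] [-0.69 -0.16 -0.54  0.15]
rail 208.75189568609636 -1.4472260597485718 -0.007459562283981325
holder 159.03447632848415 -1.4416459764584144
along 43.17069601128169 resid [-0.4 -0.1 -4.6]
```

Request:
carry_out(
  translation=[
    [0.25,-1.98,0],
    [0.25,-1.98,0],
    [0.13,-0.99,0],
    [0.13,-0.99,0],
    [0,0,0],
  ],
  rot=[
    [0,0,0],
    [0,0,0],
    [0,0,0],
    [0,0,0],
    [0,0,0],
  ],
)

```text
time_s: 12.7
tool_pos: [580.7, -36.1, 95.8]
orientation: [0.661, 0.75, -0.0, 0.0]
ft_force: [0.3, -0.3, -1.2]
opening: 0.284
```

Request:
carry_out(
  translation=[
    [0.06,-0.5,0],
    [0.06,-0.5,0],
    [0.06,-0.5,0],
    [0,0,0],
    [0,0,0],
  ],
  rot=[
    [0,0,0],
    [0,0,0],
    [0,0,0],
    [0,0,0],
    [0,0,0],
  ],
)

```text
time_s: 13.2
tool_pos: [582.5, -49.7, 95.8]
orientation: [0.661, 0.75, 0.0, -0.0]
ft_force: [0.3, 1.6, -0.4]
opening: 0.286
```

Request:
carry_out(
  translation=[
    [0.19,-1.49,0],
    [0.19,-1.49,0],
    [0.19,-1.49,0],
    [0,0,0],
    [0,0,0],
  ],
  rot=[
    [0,0,0],
    [0,0,0],
    [0,0,0],
    [0,0,0],
    [0,0,0],
  ],
)

```text
time_s: 13.7
tool_pos: [588.0, -95.3, 95.7]
orientation: [0.662, 0.75, 0.0, -0.0]
ft_force: [0.3, -0.4, -0.2]
opening: 0.287
```

Request:
carry_out(
  translation=[
    [0.19,-1.49,0],
    [0.19,-1.49,0],
    [0.19,-1.49,0],
    [0,0,0],
    [0,0,0],
  ],
  rot=[
    [0,0,0],
    [0,0,0],
    [0,0,0],
    [0,0,0],
    [0,0,0],
  ],
)

```text
time_s: 14.2
tool_pos: [593.7, -139.8, 95.7]
orientation: [0.661, 0.75, 0.0, -0.0]
ft_force: [0.8, 0.6, -1.0]
opening: 0.28
```

```bash
python3 - <<'E'
from h import *
from cell import camera,state
import cv2
s=state();print(s["tool_pos"],s["ft_force"],s["moment"],s["orientation"])
cs={n:camera(n) for n in("scene","top")}
a,b=[cs[n]["pixels"][:,:,::-1] for n in cs]
r=lambda i,f:cv2.resize(i,None,fx=f,fy=f,interpolation=cv2.INTER_CUBIC)
A=r(a[160:220,175:285],7)[:, :];B=r(b[190:240,400:510],7)
cv2.imwrite("pics/s6.png",cv2.resize(np.vstack([A,B]),None,fx=.76,fy=.76))
E
```

```text
[ 593.72099067 -139.80314925   95.68435672] [ 0.80291788  0.61121682 -0.99511736] [0.04972117 0.0405814  0.02206061] [ 6.61416066e-01  7.50019172e-01  9.04910239e-05 -1.45857705e-04]
```

View pics/s6.png

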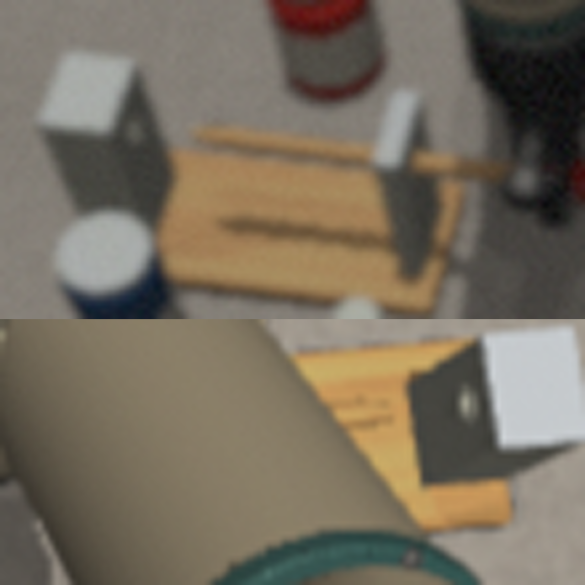

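Request:
carry_out(
  translation=[
    [0.19,-1.49,0],
    [0.13,-0.99,0],
    [0.06,-0.5,0],
    [0.06,-0.5,0],
    [0,0,0],
  ],
  rot=[
    [0,0,0],
    [0,0,0],
    [0,0,0],
    [0,0,0],
    [0,0,0],
  ],
)

```text
time_s: 14.8
tool_pos: [598.3, -175.2, 95.8]
orientation: [0.661, 0.75, -0.0, 0.0]
ft_force: [-0.4, 0.4, -0.4]
opening: 0.282
```

Request:
carry_out(
  translation=[
    [0.06,-0.5,0],
    [0.06,-0.5,0],
    [0,0,0],
  ],
  rot=[
    [0,0,0],
    [0,0,0],
    [0,0,0],
  ],
)

```text
time_s: 15.1
tool_pos: [599.5, -185.0, 95.8]
orientation: [0.661, 0.75, -0.0, 0.0]
ft_force: [0.5, -0.2, -1.0]
opening: 0.285
```

Request:
carry_out(
  translation=[
    [0.06,-0.5,0],
    [0.06,-0.5,0],
    [0.05,-0.4,0],
    [0,0,0],
    [0,0,0],
  ],
  rot=[
    [0,0,0],
    [0,0,0],
    [0,0,0],
    [0,0,0],
    [0,0,0],
  ],
)

```text
time_s: 15.6
tool_pos: [601.1, -198.0, 95.8]
orientation: [0.661, 0.75, 0.0, -0.0]
ft_force: [-0.5, -0.4, -0.1]
opening: 0.287
```

Request:
carry_out(
  translation=[
    [0.025,-0.2,0],
    [0,0,0],
    [0,0,0],
  ],
  rot=[
    [0,0,0],
    [0,0,0],
    [0,0,0],
  ],
)

```text
time_s: 15.9
tool_pos: [601.4, -199.8, 95.8]
orientation: [0.661, 0.751, 0.0, -0.0]
ft_force: [-0.4, 0.3, -0.9]
opening: 0.283
```

Request:
carry_out(
  translation=[
    [0.02,-0.15,0],
    [0,0,0],
    [0,0,0],
  ],
  rot=[
    [0,0,0],
    [0,0,0],
    [0,0,0],
  ],
)

```text
time_s: 16.2
tool_pos: [601.6, -201.5, 95.8]
orientation: [0.661, 0.75, 0.0, -0.0]
ft_force: [0.3, 0.8, -0.3]
opening: 0.284
```

Request:
carry_out(
  translation=[
    [0.02,-0.15,0],
    [0,0,0],
    [0,0,0],
  ],
  rot=[
    [0,0,0],
    [0,0,0],
    [0,0,0],
  ],
)

```text
time_s: 16.5
tool_pos: [601.8, -202.9, 95.8]
orientation: [0.661, 0.751, 0.0, -0.0]
ft_force: [0.1, -0.6, -0.8]
opening: 0.282
```

Request:
carry_out(
  translation=[
    [0.01,-0.1,0],
    [0,0,0],
    [0,0,0],
  ],
  rot=[
    [0,0,0],
    [0,0,0],
    [0,0,0],
  ],
)

```text
time_s: 16.8
tool_pos: [601.9, -203.0, 95.8]
orientation: [0.661, 0.751, 0.0, -0.0]
ft_force: [-0.1, 4.9, 1.0]
opening: 0.285
```

Request:
carry_out(
  translation=[
    [0.01,-0.1,0],
    [0,0,0],
    [0,0,0],
  ],
  rot=[
    [0,0,0],
    [0,0,0],
    [0,0,0],
  ],
)

```text
time_s: 17.1
tool_pos: [601.9, -203.0, 95.8]
orientation: [0.66, 0.751, 0.001, -0.001]
ft_force: [-0.7, 4.9, 1.8]
opening: 0.285
```

Request:
carry_out(
  translation=[
    [0,0,0],
    [0,0,0],
    [0,0,0],
    [0,0,0],
    [0,0,0],
  ],
  rot=[
    [0,0,0],
    [0,0,0],
    [0,0,0],
    [0,0,0],
    [0,0,0],
  ],
  hand=1,
)

```text
time_s: 17.6
tool_pos: [602.0, -205.4, 95.8]
orientation: [0.661, 0.75, -0.0, 0.0]
ft_force: [-0.1, 0.2, 0.0]
opening: 1.0
```

Request:
carry_out(
  translation=[
    [0,0,1],
    [0,0,2],
    [0,0,3],
    [0,0,4],
    [0,2,4],
  ],
  rot=[
    [0,0,0],
    [0,0,0],
    [0,0,0],
    [0,0,0],
    [0,0,0],
  ],
)

```text
time_s: 18.1
tool_pos: [601.3, -188.5, 237.4]
orientation: [0.663, 0.749, -0.001, 0.001]
ft_force: [1.1, -0.4, -0.4]
opening: 1.004
```

Request:
carry_out(
  translation=[
    [-2,4,2],
    [-2,4,2],
    [-2,4,0],
    [-2,4,0],
    [0,0,0],
  ],
  rot=[
    [0,0,0],
    [0,0,0],
    [0,0,0],
    [0,0,0],
    [0,0,0],
  ],
)

```text
time_s: 18.6
tool_pos: [519.5, -18.2, 277.6]
orientation: [0.657, 0.754, 0.001, -0.001]
ft_force: [0.4, 0.6, 0.5]
opening: 1.001
```

Request:
carry_out(
  translation=[
    [-2,4,0],
    [-2,4,0],
    [-2,4,0],
    [0,0,0],
    [0,0,0],
  ],
  rot=[
    [0,0,0],
    [0,0,0],
    [0,0,0],
    [0,0,0],
    [0,0,0],
  ],
)

```text
time_s: 19.1
tool_pos: [462.0, 95.7, 276.6]
orientation: [0.66, 0.751, 0.0, 0.001]
ft_force: [-0.1, -1.0, 0.3]
opening: 0.997
```

```bash
python3 - <<'E'
from h import *
from cell import camera,state
import cv2
s=state();print(s["tool_pos"],s["ft_force"])
cs={n:camera(n) for n in("scene","top")}
a,b=[cs[n]["pixels"][:,:,::-1] for n in cs]
r=lambda i,f:cv2.resize(i,None,fx=f,fy=f,interpolation=cv2.INTER_CUBIC)
A=r(a[140:250,175:305],4.5);B=r(b[140:280,390:520],4.5)
A=A[:495];cv2.imwrite("pics/s7.png",cv2.resize(np.vstack([A,B]),None,fx=.52,fy=.52) if 0 else np.hstack([r(a[140:250,175:305],3),r(b[140:250,390:520],3)]))
E
```

```text
[462.04502731  95.71977779 276.56393539] [-0.05318854 -1.01113995  0.28146542]
```

View pics/s7.png

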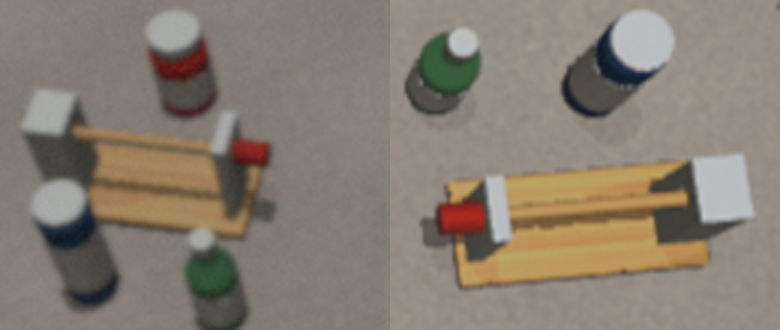

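```bash
python3 - <<'E'
from h import *
from cell import camera
s=camera("scene");t=camera("top");d=np.array([.1265,-.992,0]);E=np.array([604,-223.5,94])
for g in(0,5): print(g,((proj(t,E-(34+g)*d)-[390,140])*3).round(),((proj(s,E-(34+g)*d)-[175,140])*3).round())
E
```

```text
0 [ 47. 220.] [266. 154.]
5 [ 41. 220.] [271. 155.]
```

```bash
python3 -c "
from cell import close_job;print(close_job())"
```

```text
the job is handed in; nothing more can be done
None
```

The rail is in the roll holder, its knob against the eyelet, released. The job was handed in at about 19 s of the 66 s allowed; it reports no verdict.

- **Shelf to rest:** I gripped the rail by its shank, lifted it about 33 mm, drew it out level and laid it in both notches of the rest. It touched down at about 3 N. After letting go, the pictures showed it lying in both notches.
- **Rest to holder:** I took it again by the red knob, lined it up with the holder and slid it through the eyelet into the socket. There was almost no side force. About 5 N of contact built up where the knob was expected to meet the eyelet.
- **Last checks:** The final pictures show the rail running through both uprights with the arm clear and the jar, can and bottle standing. In the top picture the knob's outer end is within about 1 mm of where it should be.
- **Disagreement:** The scene picture puts the knob's end about 4 pixels further out in the enlarged crop, which would be a gap of 3 to 4 mm. That is within the 6 mm allowed, and the contact felt supports no gap.
- **Not checked:** The yellow tin was outside the final pictures. It stood untouched in earlier ones, and the arm's later path stayed clear of it.
- **Earlier measurement I set aside:** The camera estimate of the eyelet's height came out about 5 mm low (90 mm). I used the stated 95 mm, and the rail went in freely.

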